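# Freshen the guest room's cedar bowl

### The job

Freshen the scent bowl in the guest room: take the long wooden stirrer by its stick and, with its foot down near the bottom of the wide bowl, stir the cedar balls two to three full wide turns so that every ball gets shifted from its place. Keep all the balls in the bowl, do not touch them with the fingers or push the bowl about, and finally stand the stirrer upright in the middle of its round wooden coaster.

Things in the scene. Friction and masses are not known exactly. Their poses are not given: they have to be found in the camera images.
- bowl: Wide white ceramic bowl with six cedar balls (a smaller white bowl is empty, not wanted). 182 mm across the rim, 55 mm high; flat round inner floor of radius 82 mm, 6 mm above the table; near-upright 6 mm walls. Loose, 0.95 kg. Origin: centre of its underside on the table, z up, any yaw. Things within 0.2 m of it or of the coaster are under 95 mm tall.
- stirrer: Dark wooden stirrer standing on the coaster, 170 mm tall, 0.09 kg: flat round foot 32 mm across, 18 mm high, tapering by 30 mm height into a round stick 16 mm thick. Origin: centre of the foot's underside; z up the stick. Grip 120 to 140 mm up, any finger direction, to keep fingers over the bowl's rim. Foot underside 10 to 20 mm above the table is right for stirring; over 28 mm is too high.
- coaster: Round brown wooden coaster, 90 mm across, 8 mm thick, fixed to the table; the stirrer stands near its middle at the start. Origin: centre of its underside on the table.
- ball0_center (a point): Centre of one of six alike plain wooden balls, 28 mm across, 11 g, rolling freely; at the start they lie on the bowl's floor in a loose ring, centres about 42 mm from the bowl's middle, the middle clear for the foot to enter. Circling with the foot's centre 28 to 36 mm from the middle shifts every ball and leaves a ball's room to the wall.
- ball1_center (a point): Centre of another of the six balls.
- ball2_center (a point): Centre of another of the six balls.
- ball3_center (a point): Centre of another of the six balls.
- ball4_center (a point): Centre of another of the six balls.
- ball5_center (a point): Centre of another of the six balls.
Not all that is in view belongs to the job. What is shaped like the part that bears ball5_center but green or yellow is not meant.

How it is judged (in metres and radians):
On the way, in this order (a step that is already met when the one before it is completed fails the run):
1. the stirrer's foot, down among the balls, passes the bowl's +x side (more than 20 mm from the middle) (z of stirrer in the frame of bowl between 0 and 0.028 m and horizontal distance between stirrer and bowl below 0.08 m and y of stirrer in the frame of bowl between -0.02 and 0.02 m and x of stirrer in the frame of bowl above 0.02 m).
2. the stirrer's foot, down among the balls, passes round over one of its y sides (z of stirrer in the frame of bowl between 0 and 0.028 m and horizontal distance between stirrer and bowl below 0.08 m and x of stirrer in the frame of bowl between -0.02 and 0.02 m and (y of stirrer in the frame of bowl above 0.02 m or y of stirrer in the frame of bowl below -0.02 m)).
3. the stirrer's foot, down among the balls, passes its -x side (z of stirrer in the frame of bowl between 0 and 0.028 m and horizontal distance between stirrer and bowl below 0.08 m and y of stirrer in the frame of bowl between -0.02 and 0.02 m and x of stirrer in the frame of bowl below -0.02 m).
4. the stirrer's foot, down among the balls, passes one of its y sides again (all of step 2).
5. the stirrer's foot, down among the balls, passes its +x side again: once round (all of step 1).
At the end, for the whole second after the job is handed in: All six balls lie in the wide bowl, each at least 10 mm from where it lay at the start; the stirrer stands at rest on the coaster, upright within 10 degrees, its foot's centre within 22 mm of the coaster's centre (z of each of ball0_center, ball1_center, ball2_center, ball3_center, ball4_center, ball5_center in the frame of bowl below 0.05 m and horizontal distance between each of ball0_center, ball1_center, ball2_center, ball3_center, ball4_center, ball5_center and bowl below 0.085 m and distance of each of ball0_center, ball1_center, ball2_center, ball3_center, ball4_center, ball5_center from where it was at the start of the episode above 0.01 m and horizontal distance between stirrer and coaster below 0.022 m and angle between stirrer's own z axis and vertical below 0.17 rad and z of stirrer in the frame of coaster between 0.003 and 0.013 m and linear speed of stirrer below 0.03 m/s and angle between bowl's own z axis and vertical below 0.1 rad); the robot touches nothing.
It fails at once if the fingers touch a cedar ball (contact force between the fingers and ball0 above 0.5 N or contact force between the fingers and ball1 above 0.5 N or contact force between the fingers and ball2 above 0.5 N or contact force between the fingers and ball3 above 0.5 N or contact force between the fingers and ball4 above 0.5 N or contact force between the fingers and ball5 above 0.5 N).
It fails at once if the bowl is pushed more than 30 mm from its place or tipped more than 17 degrees (distance of bowl from where it was at the start of the episode above 0.03 m or angle between bowl's own z axis and vertical above 0.3 rad).
It also fails if it takes over 72 s, if anything falls off the work surface, if the arm or the gripper's body presses on something with over 40 N, if the wrist force passes 120 N, or if a joint passes its speed limit or range.

### The arm

A 6-joint arm with a two-finger parallel gripper is mounted at the origin on the work surface. World frame = base frame: x ahead of the robot, y to its left, z up, the work surface at z = 0. Lengths are in m, angles in degrees, forces in N, time in s.
With the tool pointing down it reaches from about 0.35 to 0.875 m from the base axis. Payload 4.2 kg.
Tool frame: the origin (TCP) lies at the very end of the fingers, on their centre line; the grasp point (between the pads) lies 19 mm behind it (r.grip_point_offset is the distance from the TCP to the grasp point, in m); z points along the fingers, y is the line along which they close (so a half turn about z gives the same grasp; the last joint's range is limited). The gripper opens to 87 mm and grips with 3 to 60 N. Pads are 19 mm wide; open, the fingers measure 117 mm over their backs; the gripper's body (75 mm by 190 mm) begins 51 mm behind the grasp point.
Start: joints at [79.332, 22.042, 0.453, 0, -68.411, -14.817], TCP at [0.269, 0.564, 0.223] pointing down, gripper open.
Joint ranges: [-179.83, 179.83], [-69.29, 118.12], [-61.27, 80.66], [-181.25, 117.63], [-171.15, -9.14], [-177.46, 177.46]. Speed limits (degrees/s): [159.86, 159.86, 180, 180, 180, 180].

### API

Orientations are given as a 3x3 rotation matrix whose columns are the frame's x, y, z axes.
In Python, from station import r, cams gives the robot as it stands. The module is installed in compiled form; this text tells all that it offers.
- The arm moves only by the shell command python3 -m handwheel 'ROWS'. ROWS is JSON, a list that holds one entry, the list of rows, each a list of 7 numbers: the turn, a rotation vector about the tool's x, y, z in units of 6 degrees (1.0 is 6 degrees), then the shift along the tool's x, y, z in m, then the finger opening in m, from 0 to 0.087. In form: [[[ax, ay, az, x, y, z, jaw], ...]]. A call has 1 to 12 rows; each row shifts and turns the commanded pose from where the row before left it, along the tool's axes as they then stand; what a row does not reach is not made up. A row lasts 1/10 s, in which the tool goes at most 50 mm and 8.59 degrees, less where a joint would pass 70% of its speed; a pose out of reach is approached as far as the arm can. A call with a gripper value outside its range is refused whole. The fingers move at their own pace and stop on an object; the grip force is fixed at half the most. Time passes only in rows, so rows that do not move let the fingers close. It gives the time, the measured TCP pose, the force, the opening and the grip force at its end, in the units of the state.
- r.sense(): the state, without advancing time (a new reading comes with each control period).
- cams.capture(name): name is "scene" or "side" or "wrist"; returns the picture (400x640x3 uint8, red, green, blue); there is no depth.
- cams.get_calibration(name): a dict with "camera_matrix" (3x3 intrinsics, pixels), "rvec" (rotation vector, rad) and "tvec" (3), from world to camera coordinates, as OpenCV has them; the wrist camera has in their place "T_tool_cam" (4x4, takes a point from camera to tool coordinates, whose origin is the TCP and whose axes are the flange's). Camera axes: x right, y down, z forward; pixel columns grow to the right and rows downward; lengths in m; the calibration is good to about 2 mm. A picture is of the moment at which its call begins: read the wrist's pose just before it. get_calibration takes no time and is no camera call.
- r.finish_job(): hands the job in; it is judged then, once.
The state is a dict: "time_s": time; "joints": joint angles; "joint_velocities": joint speeds; "effort": joint torques, N m; "tcp_pos": TCP position; "ee_rot": TCP orientation; "wrist_force": force on the tool from outside, world axes, zero at the start; "moment": the same for the moment, N m; "gripper_width": opening from 0.0 (shut) to 1.0 (fully open); "gripper_force": force on a finger pad.
Only numpy, scipy, OpenCV 4.12 (cv2) and the standard library are available. Lean on these libraries where they do the work, as an engineer would, in place of code of your own. Each camera call takes 0.05 s, during which the arm holds its last target. There are 200 camera calls.

## Working session

There is one attempt and no reset: what is moved stays moved. The work goes in short steps, Python scripts to look and compute and a shell command to move; the robot and the scene stay as the last step left them, time stands still between calls to the robot, and variables do not carry over. Pictures are saved under pics/ and viewed, at most 10 in all, crops included, and the job is handed in when it is done.

```bash
mkdir -p pics
python3 - <<'E'
from station import r,cams
import cv2,numpy as np
s=r.sense();print(s['time_s'],s['tcp_pos'],np.round(s['ee_rot'],3).tolist(),s['gripper_width'])
for n in ['scene','side']:
    im=cams.capture(n);cv2.imwrite(f'pics/{n}0.png',im[:,:,::-1]);c=cams.get_calibration(n);print(n,c)
print(cams.get_calibration('wrist'))
E
```

```text
0.0 [0.26862816 0.56366045 0.22147631] [[0.903, -0.43, -0.001], [-0.43, -0.903, -0.002], [0.0, 0.002, -1.0]] 1.0013071289178168
scene {'camera_matrix': array([[375.00560491,   0.        , 317.77071137],
       [  0.        , 375.00560491, 198.8743473 ],
       [  0.        ,   0.        ,   1.        ]]), 'rvec': array([ 1.21079462,  2.13831822, -1.07142823]), 'tvec': array([ 0.35866329, -0.24874747,  1.36370037])}
side {'camera_matrix': array([[367.73970351,   0.        , 317.9116345 ],
       [  0.        , 367.73970351, 196.626225  ],
       [  0.        ,   0.        ,   1.        ]]), 'rvec': array([ 2.28843339, -0.43524498,  0.17703671]), 'tvec': array([-0.6029711 ,  0.13354897,  0.65769894])}
{'camera_matrix': array([[356.82364939,   0.        , 318.88368234],
       [  0.        , 356.82364939, 198.11034755],
       [  0.        ,   0.        ,   1.        ]]), 'T_tool_cam': array([[ 8.59191464e-04, -9.60318728e-01, -2.78903573e-01,
         7.65072381e-02],
       [ 9.99999613e-01,  8.78536103e-04,  5.56337750e-05,
        -8.21563889e-04],
       [ 1.91600702e-04, -2.78903513e-01,  9.60319111e-01,
        -1.62936396e-01],
       [ 0.00000000e+00,  0.00000000e+00,  0.00000000e+00,
         1.00000000e+00]])}
```

View pics/scene0.png

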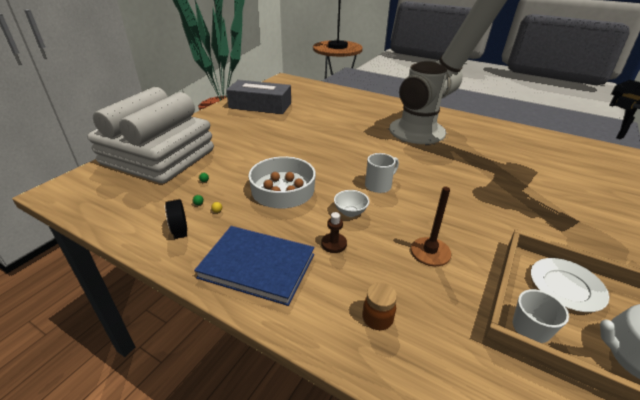

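View pics/side0.png

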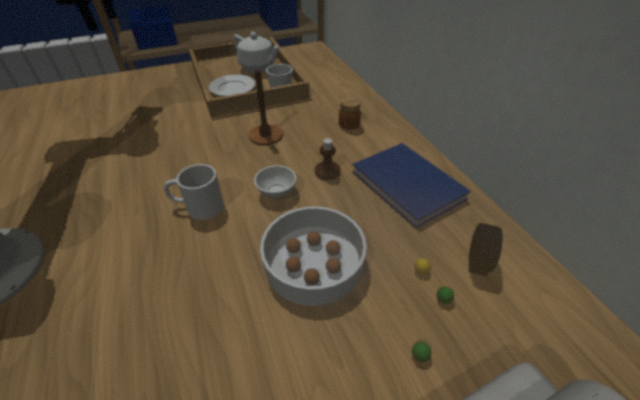

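The scene view shows the wide bowl with six brown balls at about (282,181) and the empty small bowl at (351,205), which is not wanted. The tall dark stirrer runs from (446,190) to (431,248) on the coaster at (431,251). The short pawn-like object with a white top at (335,232) and the jar at (380,305) don't fit the stirrer. In the side view the bowl is at (314,252), the coaster at (265,134) and the stirrer stick at (262,100). The green and yellow balls lie outside the bowl and are not meant. Next I'll confirm this in one crop and measure.

```bash
cat > h.py <<'E'
import cv2,numpy as np
from station import r,cams
def cam(n):
    c=cams.get_calibration(n);R=cv2.Rodrigues(c['rvec'])[0]
    return c['camera_matrix'],R,-R.T@c['tvec']
def wcam(s):
    c=cams.get_calibration('wrist');T=np.eye(4);T[:3,:3]=s['ee_rot'];T[:3,3]=s['tcp_pos']
    W=T@c['T_tool_cam'];return c['camera_matrix'],W[:3,:3].T,W[:3,3]
def ray(C,p):
    K,R,o=C;d=R.T@np.linalg.inv(K)@np.array([p[0],p[1],1.]);return o,d/np.linalg.norm(d)
def plane(C,p,z):
    o,d=ray(C,p);return o+d*(z-o[2])/d[2]
def tri(C1,p1,C2,p2):
    o1,d1=ray(C1,p1);o2,d2=ray(C2,p2)
    t=np.linalg.lstsq(np.c_[d1,-d2],o2-o1,rcond=None)[0]
    a,b=o1+t[0]*d1,o2+t[1]*d2;return (a+b)/2,np.linalg.norm(a-b)
def circ(P):
    P=np.asarray(P);A=np.c_[2*P[:,:2],np.ones(len(P))]
    x=np.linalg.lstsq(A,(P[:,:2]**2).sum(1),rcond=None)[0];return x[:2],np.sqrt(x[2]+x[:2]@x[:2])
E
python3 - <<'E'
from h import *
S,D=cam('scene'),cam('side')
a=cv2.imread('pics/scene0.png');b=cv2.imread('pics/side0.png')
def blobs(im,box,lo,hi,amin):
    x0,y0,x1,y1=box;m=cv2.inRange(cv2.cvtColor(im[y0:y1,x0:x1],cv2.COLOR_BGR2HSV),lo,hi)
    n,l,st,c=cv2.connectedComponentsWithStats(m)
    return [(np.round(c[i]+[x0,y0],1).tolist(),st[i].tolist()) for i in range(1,n) if st[i,4]>=amin],m
for n,im,box in [('S',a,(245,155,320,210)),('D',b,(258,205,370,305))]:
    bl,_=blobs(im,box,(0,90,40),(18,255,255),20)
    print(n,bl)
    C=S if n=='S' else D
    P=[plane(C,c,.020) for c,_ in bl];print(np.round(P,3).tolist(),circ(P) if len(P)>3 else '')
# coaster
for n,im,C,box in [('S',a,S,(405,180,460,270)),('D',b,D,(240,115,290,150))]:
    x0,y0,x1,y1=box
    print(n,cv2.cvtColor(im,cv2.COLOR_BGR2HSV)[[251,251,251,200,] if n=='S' else [134,134,134,100],[415,440,405,443] if n=='S' else [255,278,245,262]].tolist())
print('stirrer top/foot',tri(S,(446,190),D,(258,72)),tri(S,(431,247),D,(265,132)))
z=np.vstack([cv2.resize(a[175:275,320:470],None,fx=3.5,fy=2.9,interpolation=2),cv2.resize(b[60:150,220:370],None,fx=3.5,fy=3.4,interpolation=2)]);print(z.shape)
cv2.imwrite('pics/crop.png',z)
E
```

```text
S [([282.1, 183.1], [0, 0, 75, 55, 1191]), ([271.9, 181.6], [19, 17, 16, 19, 163]), ([289.3, 176.1], [41, 17, 8, 9, 61]), ([295.8, 184.1], [42, 24, 16, 11, 84])]
[[0.561, -0.201, 0.02], [0.57, -0.229, 0.02], [0.521, -0.204, 0.02], [0.545, -0.165, 0.02]] (array([ 0.54892557, -0.19984323]), np.float64(0.02928803443148614))
D [([268.2, 252.9], [0, 0, 49, 100, 1067]), ([357.0, 215.3], [60, 0, 52, 41, 531]), ([313.0, 236.7], [50, 27, 11, 11, 93]), ([292.5, 243.6], [29, 34, 12, 11, 95]), ([332.2, 245.6], [69, 36, 11, 10, 73]), ([368.2, 256.8], [108, 42, 4, 20, 40]), ([292.5, 263.0], [29, 52, 12, 13, 121]), ([332.5, 263.8], [69, 53, 12, 13, 107]), ([311.1, 275.6], [47, 64, 13, 14, 133]), ([358.8, 293.6], [77, 64, 35, 36, 435])]
[[0.487, -0.166, 0.02], [0.675, -0.141, 0.02], [0.575, -0.161, 0.02], [0.534, -0.162, 0.02], [0.6, -0.193, 0.02], [0.649, -0.24, 0.02], [0.521, -0.204, 0.02], [0.585, -0.231, 0.02], [0.541, -0.24, 0.02], [0.601, -0.301, 0.02]] (array([ 0.59043022, -0.1993251 ]), np.float64(0.07361280540379495))
S [[13, 166, 143], [13, 165, 153], [17, 126, 190], [9, 163, 25]]
D [[14, 144, 108], [13, 148, 100], [18, 113, 108], [11, 117, 35]]
stirrer top/foot (array([0.58997728, 0.23045641, 0.17226345]), np.float64(0.00023981319500869316)) (array([0.58768998, 0.22942211, 0.01106488]), np.float64(0.0024827111197026764))
(596, 525, 3)
```

View pics/crop.png

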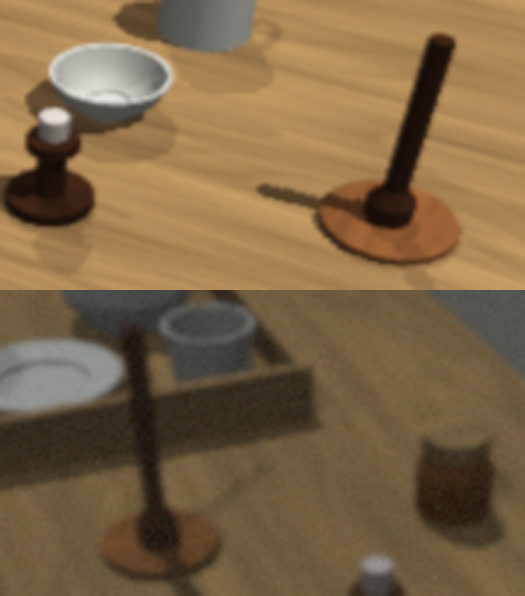

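The crop confirms it: the tall plain stick on the wide brown disc is the stirrer (top at scene (446,190)). The pawn-like object with a white top is only about 70 mm tall. From two views the stirrer is at about (0.589, 0.230), top at z≈0.172 (expected 0.178), and the bowl is at about (0.559, -0.199). I'll move above the stirrer and look with the wrist camera.

```bash
python3 -m handwheel '[[[0,0,-0.85,0,0,-0.02,0.087],[0,0,-0.85,0,0,-0.02,0.087],[0,0,-0.85,0,0,-0.02,0.087],[0,0,-0.85,0,0,-0.02,0.087],[0,0,-0.85,0,0,0,0.087]]]'; python3 -m handwheel '[[[0,0,0,0.027,0.028,0,0.087],[0,0,0,0.027,0.028,0,0.087],[0,0,0,0.027,0.028,0,0.087],[0,0,0,0.027,0.028,0,0.087],[0,0,0,0.027,0.028,0,0.087],[0,0,0,0.027,0.028,0,0.087],[0,0,0,0.027,0.028,0,0.087],[0,0,0,0.027,0.028,0,0.087],[0,0,0,0.027,0.028,0,0.087],[0,0,0,0.027,0.028,0,0.087],[0,0,0,0.025,0.027,0,0.087],[0,0,0,0.025,0.027,0,0.087]]]'
python3 - <<'E'
from h import *
s=r.sense();im=cams.capture('wrist');cv2.imwrite('pics/w1.png',im[:,:,::-1]);np.savez('w1.npz',tcp_pos=s['tcp_pos'],ee_rot=s['ee_rot'])
print(s['tcp_pos'],np.round(s['ee_rot'],4).tolist(),s['time_s'],s['joints'])
E
```

```text
time_s: 0.6
tcp_pos: [0.2694, 0.5652, 0.3056]
ee_rot: [[1.0, 0.004, 0.002], [0.004, -1.0, 0.005], [0.002, -0.005, -1.0]]
wrist_force: [-0.4, -0.1, -0.4]
gripper_width: 0.996
gripper_force: 0.0
time_s: 1.8
tcp_pos: [0.5896, 0.2289, 0.3019]
ee_rot: [[1.0, 0.0, -0.001], [0.0, -1.0, -0.001], [-0.001, 0.001, -1.0]]
wrist_force: [-0.7, -0.0, -0.8]
gripper_width: 0.999
gripper_force: 0.0
[0.58964281 0.22888507 0.30192121] [[1.0, 0.0002, -0.0012], [0.0002, -1.0, -0.0005], [-0.0012, 0.0005, -1.0]] 1.8 [ 3.58416594e+01  2.05679995e+01  9.48725348e+00 -1.50987061e-02
 -7.89899900e+01  5.41702771e+01]
```

View pics/w1.png

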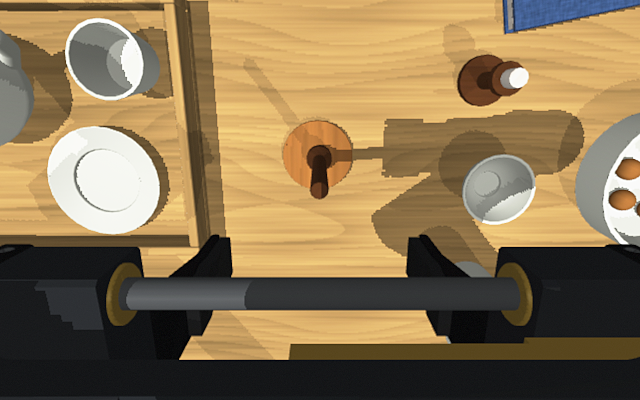

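The wrist view shows the stirrer foot at about (319,157) and its top at (319,190), on the coaster centred at about (318,158), with nothing tall nearby. Now I'll measure coaster and stick precisely.

Run:
```python
from h import *
d=np.load('w1.npz');W=wcam(d);S,D=cam('scene'),cam('side')
im=cv2.imread('pics/w1.png');hsv=cv2.cvtColor(im,cv2.COLOR_BGR2HSV)
print(hsv[140,300].tolist(),hsv[110,330].tolist(),hsv[190,319].tolist(),hsv[190,350].tolist())
def largest(m,off):
    n,l,st,c=cv2.connectedComponentsWithStats(m);i=1+st[1:,4].argmax();return (l==i).astype(np.uint8),st[i],c[i]+off
x0,y0,x1,y1=270,110,365,205
h=hsv[y0:y1,x0:x1]
m=cv2.inRange(h,(0,150,90),(14,255,255)); mm,st,c=largest(m,(x0,y0));print('coaster',st,c)
cn=max(cv2.findContours(mm,0,1)[0],key=len)[:,0]+[x0,y0];cv_=cv2.convexHull(cn)[:,0]
P=[plane(W,p,.008) for p in cv_];print('coaster circ',circ(P))
dk=cv2.inRange(h,(0,0,0),(30,255,75));dm,st,c=largest(dk,(x0,y0));print('dark',st,c)
ys,xs=np.nonzero(dm);print([(y+y0,xs[ys==y].min()+x0,xs[ys==y].max()+x0) for y in sorted(set(ys))[::4]])
a=cv2.imread('pics/scene0.png');ha=cv2.cvtColor(a,cv2.COLOR_BGR2HSV)
x0,y0=405,235;m=cv2.inRange(ha[235:270,405:460],(0,145,90),(14,255,255));mm,st,c=largest(m,(x0,y0))
cn=max(cv2.findContours(mm,0,1)[0],key=len)[:,0]+[x0,y0];print('scene coaster',st,circ([plane(S,p,.008) for p in cv2.convexHull(cn)[:,0]]))
print('top scene+wrist',tri(S,(446,190),W,(319,190)),tri(S,(446,190),D,(258,72)))
```

```text
[14, 167, 191] [19, 129, 224] [12, 173, 109] [18, 132, 221]
coaster [  14   11   68   67 1832] [315.63864629 150.82041485]
coaster circ (array([0.5910919 , 0.23142093]), np.float64(0.04388950474269032))
dark [ 39  35  23  53 676] [320.6183432  167.21893491]
[(np.int64(145), np.int64(318), np.int64(323)), (np.int64(149), np.int64(310), np.int64(328)), (np.int64(153), np.int64(315), np.int64(330)), (np.int64(157), np.int64(314), np.int64(330)), (np.int64(161), np.int64(312), np.int64(331)), (np.int64(165), np.int64(312), np.int64(329)), (np.int64(169), np.int64(313), np.int64(325)), (np.int64(173), np.int64(312), np.int64(326)), (np.int64(177), np.int64(312), np.int64(326)), (np.int64(181), np.int64(312), np.int64(326)), (np.int64(185), np.int64(311), np.int64(327)), (np.int64(189), np.int64(322), np.int64(327)), (np.int64(193), np.int64(322), np.int64(326)), (np.int64(197), np.int64(321), np.int64(322))]
scene coaster [  6   4  40  27 544] (array([0.59388695, 0.23277365]), np.float64(0.044377020987144626))
top scene+wrist (array([0.58821065, 0.22986396, 0.17119254]), np.float64(0.0008340220240624713)) (array([0.58997728, 0.23045641, 0.17226345]), np.float64(0.00023981319500869316))
```

Stick (0.589, 0.230), coaster centre about (0.592, 0.232), top about 0.172–0.178: these agree with the sizes given. I'll descend so that the grasp point is 130 mm up the stick and close.

```bash
python3 -m handwheel '[[[0,0,0,0,-0.001,0.03,0.087],[0,0,0,0,0,0.03,0.087],[0,0,0,0,0,0.03,0.087],[0,0,0,0,0,0.03,0.087],[0,0,0,0,0,0.03,0.087],[0,0,0,0,0,0.02,0.087],[0,0,0,0,0,0.012,0.087],[0,0,0,0,0,0,0.06],[0,0,0,0,0,0,0.04],[0,0,0,0,0,0,0.025]]]'; python3 -m handwheel '[[[0,0,0,0,0,0,0.02],[0,0,0,0,0,0,0.012],[0,0,0,0,0,0,0.008],[0,0,0,0,0,0,0.005],[0,0,0,0,0,0,0.005],[0,0,0,0,0,0,0.005],[0,0,0,0,0,0,0.005]]]'
python3 - <<'E'
from h import *
s=r.sense();im=cams.capture('wrist')
b=cams.capture('side');a=cams.capture('scene');cv2.imwrite('pics/scene1.png',a[:,:,::-1]);cv2.imwrite('pics/side1.png',b[:,:,::-1])
z=np.vstack([np.hstack([cv2.resize(x[y0:y0+100,x0:x0+133],(399,300)) for x,y0,x0 in [(a,170,360),(b,50,190)]]),cv2.resize(im[:,:,:],(480,300))[:,41:440].repeat(2,1)[:, :798]])
cv2.imwrite('pics/g1.png',z[:,:,::-1])
E
```

```text
time_s: 2.85
tcp_pos: [0.5898, 0.2318, 0.1221]
ee_rot: [[1.0, 0.001, 0.003], [0.001, -1.0, 0.001], [0.003, -0.001, -1.0]]
wrist_force: [0.0, -0.0, 0.3]
gripper_width: 0.807
gripper_force: 0.0
time_s: 3.55
tcp_pos: [0.5889, 0.2312, 0.1205]
ee_rot: [[1.0, 0.0, -0.0], [0.0, -1.0, -0.0], [-0.0, 0.0, -1.0]]
wrist_force: [0.4, 3.5, -2.4]
gripper_width: 0.174
gripper_force: 30.1
```

View pics/g1.png

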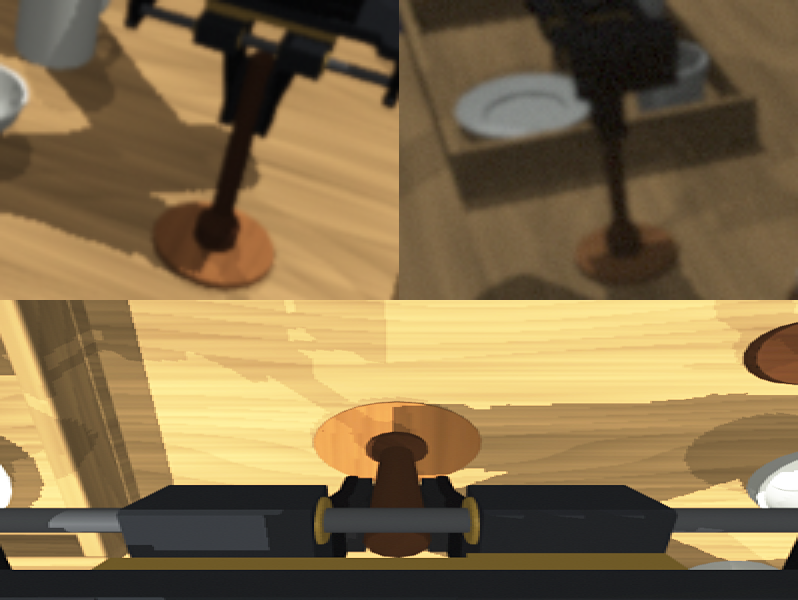

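Gripped with 15 mm opening and 30 N. The stirrer is upright between the pads, foot at (215,235) of the composite, still on the coaster. With the TCP at z=0.1205 and the foot at 0.008, the foot is TCP − 0.1125. Now I'll lift and go beside the bowl to look at it.

```bash
python3 -m handwheel '[[[0,0,0,0,0,-0.01,0.005],[0,0,0,0,0,-0.03,0.005],[0,0,0,0,0,-0.03,0.005],[0,0,0,0,0,-0.03,0.005],[0,0,0,0,0,-0.03,0.005]]]'; python3 -m handwheel '[[[0,0,0,-0.003,0.031,0,0.005],[0,0,0,-0.003,0.031,0,0.005],[0,0,0,-0.003,0.031,0,0.005],[0,0,0,-0.003,0.031,0,0.005],[0,0,0,-0.003,0.031,0,0.005],[0,0,0,-0.003,0.031,0,0.005],[0,0,0,-0.003,0.031,0,0.005],[0,0,0,-0.003,0.031,0,0.005],[0,0,0,-0.003,0.031,0,0.005],[0,0,0,-0.003,0.031,0,0.005],[0,0,0,0,0,0,0.005],[0,0,0,0,0,0,0.005]]]'
cat > bowl.py <<'E'
import sys
from h import *
tag=sys.argv[1]
s=r.sense();w=cams.capture('wrist');b=cams.capture('side');a=cams.capture('scene')
for n,i in [('w',w),('s',b),('a',a)]: cv2.imwrite(f'pics/{n}{tag}.png',i[:,:,::-1])
print(s['tcp_pos'],s['time_s'],s['gripper_width'])
W=wcam(s);D=cam('side');S=cam('scene')
for n,C,im in [('W',W,w),('D',D,b)]:
    hsv=cv2.cvtColor(im,cv2.COLOR_RGB2HSV)
    m=cv2.inRange(hsv,(0,0,45 if n=='D' else 60),(179,60,255))
    m=cv2.morphologyEx(m,cv2.MORPH_OPEN,np.ones((3,3)))
    # region near expected bowl
    K,R,o=C;e=K@(R@(np.array([.56,-.2,.03])-o));e=(e[:2]/e[2]).astype(int);print(n,'expected px',e)
    for c in cv2.findContours(m,0,1)[0]:
        if cv2.contourArea(c)>1500: print('white',cv2.boundingRect(c),cv2.contourArea(c))
    bm=cv2.inRange(hsv,(0,130,60),(16,255,255));k,l,st,ce=cv2.connectedComponentsWithStats(bm)
    P=[(np.round(ce[i],1).tolist(),st[i,4],np.round(plane(C,ce[i],.02)[:2],3).tolist()) for i in range(1,k) if st[i,4]>30 and np.hypot(*(plane(C,ce[i],.02)[:2]-[.56,-.2]))<.085]
    for p in P: print(p)
    if len(P)>2: print('ring',circ([p[2] for p in P]))
E
python3 bowl.py 2
```

```text
time_s: 4.2
tcp_pos: [0.5889, 0.2312, 0.2526]
ee_rot: [[1.0, 0.0, 0.001], [0.0, -1.0, 0.0], [0.001, -0.0, -1.0]]
wrist_force: [0.6, 0.0, -0.5]
gripper_width: 0.174
gripper_force: 30.0
time_s: 5.4
tcp_pos: [0.559, -0.0793, 0.2511]
ee_rot: [[1.0, -0.001, 0.001], [-0.001, -1.0, 0.0], [0.001, -0.0, -1.0]]
wrist_force: [0.2, 0.0, 0.2]
gripper_width: 0.177
gripper_force: 30.0
[ 0.55899428 -0.07925973  0.25113279] 5.4 0.17718534794814259
W expected px [430 166]
white (503, 281, 137, 29) 3496.5
white (270, 281, 98, 28) 2528.0
white (0, 280, 236, 42) 5948.5
white (196, 133, 84, 82) 5295.0
white (348, 77, 179, 170) 24124.0
([426.6, 128.3], np.int32(499), [0.601, -0.196])
([458.7, 142.4], np.int32(496), [0.585, -0.232])
([394.8, 150.8], np.int32(464), [0.576, -0.162])
([460.9, 180.2], np.int32(462), [0.543, -0.239])
([393.9, 186.5], np.int32(433), [0.535, -0.164])
([428.1, 198.1], np.int32(433), [0.522, -0.204])
ring (array([ 0.56004558, -0.19941324]), np.float64(0.04130249248470907))
D expected px [312 251]
white (464, 362, 161, 38) 3002.0
white (0, 228, 43, 76) 2287.5
white (261, 207, 106, 99) 8280.5
white (164, 164, 59, 56) 2188.0
white (0, 33, 119, 57) 4631.0
white (323, 0, 317, 336) 59621.0
```

View pics/w2.png

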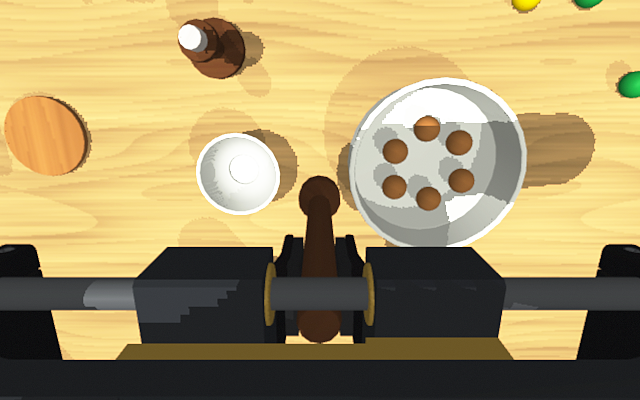

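The wrist view shows the bowl with rim box (348–527, 77–247), the six balls in a ring about (427,163), and the held stirrer foot at (319,197). Next come the rim fit, a triangulated ball height check and the foot offset from the TCP.

Run:
```python
from h import *
s=r.sense();W=wcam(s);D=cam('side');S=cam('scene')
w=cv2.imread('pics/w2.png');b=cv2.imread('pics/s2.png')
for n,C,im,box in [('W',W,w,(348,77,179,170)),('D',D,b,(261,207,106,99))]:
    hsv=cv2.cvtColor(im,cv2.COLOR_BGR2HSV);m=cv2.inRange(hsv,(0,0,45 if n=='D' else 60),(179,60,255));m=cv2.morphologyEx(m,cv2.MORPH_OPEN,np.ones((3,3)))
    c=[c for c in cv2.findContours(m,0,1)[0] if cv2.boundingRect(c)==box][0]
    P=np.array([plane(C,p,.055)[:2] for p in cv2.convexHull(c)[:,0]]);
    v=np.array([.56,-.2])-C[2][:2];v/=np.linalg.norm(v)
    far=P[(P-[.56,-.2])@v>-.01];print(n,len(far),circ(far),'all',circ(P), np.std(np.hypot(*(far-circ(far)[0]).T)))
# ball height two views
wp=[[426.6,128.3],[458.7,142.4],[394.8,150.8],[460.9,180.2],[393.9,186.5],[428.1,198.1]]
dp=[[332.2,245.6],[332.5,263.8],[313,236.7],[311.1,275.6],[292.5,243.6],[292.5,263]]
for p,q in zip(wp,dp): print([np.round(x,4).tolist() for x in tri(W,p,D,q)])
hsv=cv2.cvtColor(w,cv2.COLOR_BGR2HSV);f=cv2.inRange(hsv[170:235,290:350],(0,60,0),(13,255,130))
n,l,st,ce=cv2.connectedComponentsWithStats(f);i=1+st[1:,4].argmax();ys,xs=np.nonzero(l==i);
print([(y+170,xs[ys==y].min()+290,xs[ys==y].max()+290) for y in range(ys.min(),ys.max(),4)])
# predicted foot outline at current tcp: circle radius 16 mm, z tcp-.1125
K,R,o=W;t=np.linspace(0,2*np.pi,60);
for z in(.1125,.0945):
    Q=np.c_[.016*np.cos(t),.016*np.sin(t),0*t]+s['tcp_pos']-[0,0,z];q=(K@(R@(Q-o).T));q=q[:2]/q[2];print('pred foot px',q.min(1),q.max(1))
```

```text
W 30 (array([ 0.56162551, -0.19829298]), np.float64(0.09030067718287697)) all (array([ 0.56210533, -0.1972151 ]), np.float64(0.09101353210020376)) 0.0001779318870664531
D 21 (array([ 0.56070725, -0.20267997]), np.float64(0.09029294168514952)) all (array([ 0.55586866, -0.21557092]), np.float64(0.09814992448887411)) 0.00036769298044515044
[[0.6005, -0.1938, 0.0203], 0.0015]
[[0.5853, -0.2307, 0.0195], 0.0013]
[[0.5758, -0.1608, 0.0198], 0.0016]
[[0.5424, -0.2387, 0.0178], 0.0009]
[[0.535, -0.1623, 0.0197], 0.0015]
[[0.5213, -0.2029, 0.0187], 0.0011]
[(176, np.int64(316), np.int64(322)), (180, np.int64(308), np.int64(330)), (184, np.int64(303), np.int64(334)), (188, np.int64(302), np.int64(337)), (192, np.int64(300), np.int64(338)), (196, np.int64(300), np.int64(339)), (200, np.int64(299), np.int64(339)), (204, np.int64(300), np.int64(339)), (208, np.int64(301), np.int64(337)), (212, np.int64(304), np.int64(334)), (216, np.int64(308), np.int64(330)), (220, np.int64(308), np.int64(331)), (224, np.int64(307), np.int64(331)), (228, np.int64(307), np.int64(331)), (232, np.int64(306), np.int64(332))]
pred foot px [299.86262249 174.90818661] [339.76336427 213.36106908]
pred foot px [298.62067012 180.15626201] [341.08795864 220.87232716]
```

Foot matches its predicted outline to within 1 px, so it is straight below the TCP. Bowl centre ≈ (0.561, -0.200): the rim fits give radius 90 mm, and the balls come out at z≈0.019. I'll move over the middle, go down to foot z≈0.015 and out 32 mm to +x.

```bash
python3 -m handwheel '[[[0,0,0,0.001,0.03,0,0.005],[0,0,0,0.001,0.03,0,0.005],[0,0,0,0,0.03,0,0.005],[0,0,0,0,0.0305,0,0.005],[0,0,0,0,0,0.02,0.005],[0,0,0,0,0,0.02,0.005],[0,0,0,0,0,0.02,0.005]]]'; python3 -m handwheel '[[[0,0,0,0,0,0.01,0.005],[0,0,0,0,0,0.015,0.005],[0,0,0,0,0,0.015,0.005],[0,0,0,0,0,0.015,0.005],[0,0,0,0,0,0.009,0.005],[0,0,0,0,0,0,0.005],[0,0,0,0.006,0,0,0.005],[0,0,0,0.008,0,0,0.005],[0,0,0,0.008,0,0,0.005],[0,0,0,0.007,0,0,0.005],[0,0,0,0.003,0,0,0.005]]]'
```

```text
time_s: 6.25
tcp_pos: [0.5614, -0.1986, 0.1899]
ee_rot: [[1.0, 0.001, 0.0], [0.001, -1.0, 0.0], [0.0, -0.0, -1.0]]
wrist_force: [0.8, 0.1, -1.1]
gripper_width: 0.175
gripper_force: 30.0
time_s: 7.35
tcp_pos: [0.5943, -0.1993, 0.1267]
ee_rot: [[1.0, 0.0, 0.001], [0.0, -1.0, -0.0], [0.001, 0.0, -1.0]]
wrist_force: [-0.6, 0.0, -0.9]
gripper_width: 0.177
gripper_force: 30.0
```

Foot at z≈0.014, 33 mm out on +x. First half turn, then second.

```bash
python3 -m handwheel '[[[0,0,0,-0.0011,-0.0083,0,0.005],[0,0,0,-0.0032,-0.0077,0,0.005],[0,0,0,-0.0051,-0.0066,0,0.005],[0,0,0,-0.0066,-0.0051,0,0.005],[0,0,0,-0.0077,-0.0032,0,0.005],[0,0,0,-0.0083,-0.0011,0,0.005],[0,0,0,-0.0083,0.0011,0,0.005],[0,0,0,-0.0077,0.0032,0,0.005],[0,0,0,-0.0066,0.0051,0,0.005],[0,0,0,-0.0051,0.0066,0,0.005],[0,0,0,-0.0032,0.0077,0,0.005],[0,0,0,-0.0011,0.0083,0,0.005]]]' && python3 -m handwheel '[[[0,0,0,0.0011,0.0083,0,0.005],[0,0,0,0.0032,0.0077,0,0.005],[0,0,0,0.0051,0.0066,0,0.005],[0,0,0,0.0066,0.0051,0,0.005],[0,0,0,0.0077,0.0032,0,0.005],[0,0,0,0.0083,0.0011,0,0.005],[0,0,0,0.0083,-0.0011,0,0.005],[0,0,0,0.0077,-0.0032,0,0.005],[0,0,0,0.0066,-0.0051,0,0.005],[0,0,0,0.0051,-0.0066,0,0.005],[0,0,0,0.0032,-0.0077,0,0.005],[0,0,0,0.0011,-0.0083,0,0.005]]]'; python3 bowl.py 3
```

```text
time_s: 8.55
tcp_pos: [0.5288, -0.2001, 0.1266]
ee_rot: [[1.0, 0.0, 0.0], [0.0, -1.0, -0.0], [0.0, 0.0, -1.0]]
wrist_force: [0.3, 0.0, -0.6]
gripper_width: 0.174
gripper_force: 30.0
time_s: 9.75
tcp_pos: [0.5933, -0.1983, 0.1265]
ee_rot: [[1.0, 0.001, -0.0], [0.001, -1.0, 0.0], [-0.0, -0.0, -1.0]]
wrist_force: [-0.3, -0.3, -1.4]
gripper_width: 0.179
gripper_force: 30.0
[ 0.59334734 -0.19831728  0.12650209] 9.75 0.17873335684426528
W expected px [321 240]
white (503, 280, 137, 30) 3596.0
white (270, 280, 98, 29) 2586.0
white (0, 280, 135, 29) 3534.0
white (0, 198, 113, 80) 6619.0
white (195, 123, 254, 139) 20695.5
([313.4, 152.0], np.int32(1000), [0.628, -0.193])
([364.2, 164.8], np.int32(984), [0.619, -0.232])
([322.8, 192.5], np.int32(612), [0.597, -0.201])
([240.2, 235.9], np.int32(675), [0.56, -0.134])
([398.2, 238.3], np.int32(526), [0.558, -0.262])
([318.4, 325.0], np.int32(1052), [0.476, -0.197])
ring (array([ 0.55031535, -0.19927958]), np.float64(0.0682166296715306))
D expected px [312 251]
white (464, 362, 161, 38) 3004.0
white (0, 228, 44, 76) 2302.0
white (260, 206, 106, 100) 7680.5
white (164, 164, 59, 56) 2186.0
white (0, 33, 120, 57) 4648.5
white (234, 31, 59, 56) 1768.0
white (287, 0, 353, 336) 60377.5
```

The bowl has hardly moved and the balls are spreading out along the wall. I'll do another 1½ turns for 2½ in all.

```bash
python3 -m handwheel '[[[0,0,0,-0.0011,-0.0083,0,0.005],[0,0,0,-0.0032,-0.0077,0,0.005],[0,0,0,-0.0051,-0.0066,0,0.005],[0,0,0,-0.0066,-0.0051,0,0.005],[0,0,0,-0.0077,-0.0032,0,0.005],[0,0,0,-0.0083,-0.0011,0,0.005],[0,0,0,-0.0083,0.0011,0,0.005],[0,0,0,-0.0077,0.0032,0,0.005],[0,0,0,-0.0066,0.0051,0,0.005],[0,0,0,-0.0051,0.0066,0,0.005],[0,0,0,-0.0032,0.0077,0,0.005],[0,0,0,-0.0011,0.0083,0,0.005]]]' && python3 -m handwheel '[[[0,0,0,0.0011,0.0083,0,0.005],[0,0,0,0.0032,0.0077,0,0.005],[0,0,0,0.0051,0.0066,0,0.005],[0,0,0,0.0066,0.0051,0,0.005],[0,0,0,0.0077,0.0032,0,0.005],[0,0,0,0.0083,0.0011,0,0.005],[0,0,0,0.0083,-0.0011,0,0.005],[0,0,0,0.0077,-0.0032,0,0.005],[0,0,0,0.0066,-0.0051,0,0.005],[0,0,0,0.0051,-0.0066,0,0.005],[0,0,0,0.0032,-0.0077,0,0.005],[0,0,0,0.0011,-0.0083,0,0.005]]]' && python3 -m handwheel '[[[0,0,0,-0.0011,-0.0083,0,0.005],[0,0,0,-0.0032,-0.0077,0,0.005],[0,0,0,-0.0051,-0.0066,0,0.005],[0,0,0,-0.0066,-0.0051,0,0.005],[0,0,0,-0.0077,-0.0032,0,0.005],[0,0,0,-0.0083,-0.0011,0,0.005],[0,0,0,-0.0083,0.0011,0,0.005],[0,0,0,-0.0077,0.0032,0,0.005],[0,0,0,-0.0066,0.0051,0,0.005],[0,0,0,-0.0051,0.0066,0,0.005],[0,0,0,-0.0032,0.0077,0,0.005],[0,0,0,-0.0011,0.0083,0,0.005]]]'
python3 -m handwheel '[[[0,0,0,0,0,0,0.005],[0,0,0,0,0,-0.005,0.005],[0,0,0,0,0,-0.01,0.005],[0,0,0,0,0,-0.02,0.005],[0,0,0,0,0,-0.03,0.005],[0,0,0,0,0,-0.03,0.005],[0,0,0,0,0,-0.03,0.005]]]'
python3 -m handwheel '[[[0,0,0,0.005,-0.03,0,0.005],[0,0,0,0.005,-0.03,0,0.005],[0,0,0,0.006,-0.03,0,0.005],[0,0,0,0.008,-0.03,0,0.005],[0,0,0,0.008,0,0,0.005],[0,0,0,0,0,0,0.005],[0,0,0,0,0,0,0.005]]]'; python3 bowl.py 4
```

```text
time_s: 11.1
tcp_pos: [0.5288, -0.2001, 0.1266]
ee_rot: [[1.0, -0.0, 0.0], [-0.0, -1.0, -0.0], [0.0, 0.0, -1.0]]
wrist_force: [0.5, 1.2, -1.2]
gripper_width: 0.177
gripper_force: 30.0
time_s: 12.3
tcp_pos: [0.5933, -0.1983, 0.1265]
ee_rot: [[1.0, 0.001, -0.0], [0.001, -1.0, 0.0], [-0.0, -0.0, -1.0]]
wrist_force: [0.5, 0.2, -0.4]
gripper_width: 0.174
gripper_force: 30.0
time_s: 13.5
tcp_pos: [0.5288, -0.2001, 0.1266]
ee_rot: [[1.0, -0.0, 0.0], [-0.0, -1.0, -0.0], [0.0, 0.0, -1.0]]
wrist_force: [0.3, -0.2, -0.8]
gripper_width: 0.175
gripper_force: 30.0
time_s: 14.2
tcp_pos: [0.5293, -0.199, 0.2538]
ee_rot: [[1.0, 0.001, 0.001], [0.001, -1.0, -0.0], [0.001, 0.0, -1.0]]
wrist_force: [0.4, -0.2, -1.8]
gripper_width: 0.173
gripper_force: 30.0
time_s: 14.9
tcp_pos: [0.561, -0.0796, 0.2518]
ee_rot: [[1.0, 0.0, -0.0], [0.0, -1.0, -0.0], [-0.0, 0.0, -1.0]]
wrist_force: [-0.1, 0.7, -1.7]
gripper_width: 0.178
gripper_force: 30.0
[ 0.56099283 -0.07956247  0.25180277] 14.9 0.17759610266634407
W expected px [429 168]
white (504, 281, 136, 29) 3568.0
white (270, 280, 98, 29) 2604.0
white (0, 280, 234, 43) 5910.5
white (196, 134, 84, 82) 5261.0
white (347, 80, 179, 167) 23834.5
([426.4, 103.6], np.int32(518), [0.629, -0.194])
([461.6, 113.0], np.int32(502), [0.619, -0.232])
([367.9, 169.1], np.int32(436), [0.557, -0.134])
([481.9, 172.5], np.int32(478), [0.553, -0.263])
([391.1, 210.4], np.int32(414), [0.508, -0.163])
([451.5, 213.4], np.int32(437), [0.505, -0.233])
ring (array([ 0.56259266, -0.19901498]), np.float64(0.06569949927586739))
D expected px [312 251]
white (464, 362, 161, 38) 3004.0
white (0, 228, 43, 76) 2295.5
white (261, 207, 106, 99) 8280.0
white (164, 164, 59, 56) 2184.0
white (0, 33, 119, 57) 4637.0
white (324, 0, 316, 336) 59614.5
([290.2, 276.6], np.int32(40), [0.508, -0.229])
```

View pics/w4.png

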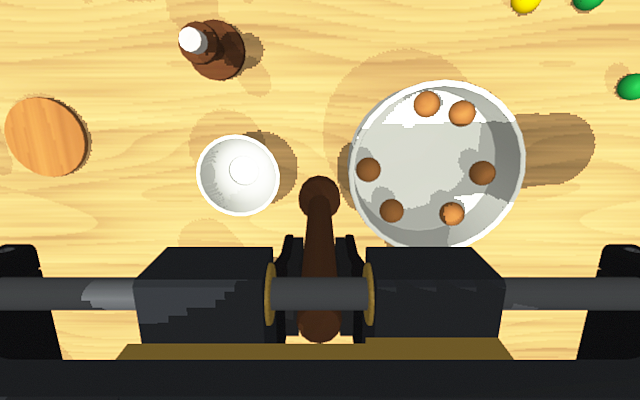

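All six balls are in the bowl, now about 66 mm from its middle (41 mm at the start), so each has moved more than 20 mm. The bowl hasn't moved. Back to above the coaster.

```bash
python3 -m handwheel '[[[0,0,0,0.003,-0.031,0,0.005],[0,0,0,0.003,-0.031,0,0.005],[0,0,0,0.003,-0.031,0,0.005],[0,0,0,0.003,-0.031,0,0.005],[0,0,0,0.003,-0.031,0,0.005],[0,0,0,0.003,-0.031,0,0.005],[0,0,0,0.003,-0.031,0,0.005],[0,0,0,0.003,-0.031,0,0.005],[0,0,0,0.003,-0.031,0,0.005],[0,0,0,0.003,-0.032,0,0.005],[0,0,0,0,0,0,0.005],[0,0,0,0,0,0,0.005]]]'
python3 -m handwheel '[[[0,0,0,0,0,0.03,0.005],[0,0,0,0,0,0.03,0.005],[0,0,0,0,0,0.03,0.005],[0,0,0,0,0,0.02,0.005],[0,0,0,0,0,0,0.005],[0,0,0,0,0,0,0.005]]]'
python3 - <<'E'
from h import *
s=r.sense();W=wcam(s);im=cams.capture('wrist');a=cams.capture('scene');b=cams.capture('side');print(s['tcp_pos'])
hsv=cv2.cvtColor(im,cv2.COLOR_RGB2HSV)
m=cv2.inRange(hsv,(0,140,70),(15,255,255));m[235:]=0;m[:,:200]=0;m[:,440:]=0
n,l,st,ce=cv2.connectedComponentsWithStats(m);i=1+st[1:,4].argmax();cn=max(cv2.findContours((l==i).astype(np.uint8),0,1)[0],key=len)[:,0]
h=cv2.convexHull(cn)[:,0];h=h[h[:,1]<228];P=[plane(W,p,.008) for p in h];print(st[i],circ(P))
K,R,o=W
z=np.vstack([np.hstack([cv2.resize(x[y0:y0+100,x0:x0+133],(399,300)) for x,y0,x0 in [(a,170,360),(b,50,190)]]),cv2.resize(im[60:320,147:493],(798,300))])
cv2.imwrite('pics/g5.png',z[:,:,::-1])
E
```

```text
time_s: 16.25
tcp_pos: [0.5908, 0.2316, 0.2511]
ee_rot: [[1.0, 0.001, -0.001], [0.001, -1.0, -0.001], [-0.001, 0.001, -1.0]]
wrist_force: [0.3, -0.8, -1.7]
gripper_width: 0.174
gripper_force: 30.0
time_s: 16.85
tcp_pos: [0.5916, 0.2307, 0.1424]
ee_rot: [[1.0, -0.001, 0.001], [-0.001, -1.0, -0.0], [0.001, 0.0, -1.0]]
wrist_force: [0.9, 0.7, 0.1]
gripper_width: 0.173
gripper_force: 30.0
[0.59159372 0.23067461 0.14236426]
[ 267  136  104   99 5737] (array([0.59143176, 0.23165582]), np.float64(0.04436041297144818))
```

View pics/g5.png

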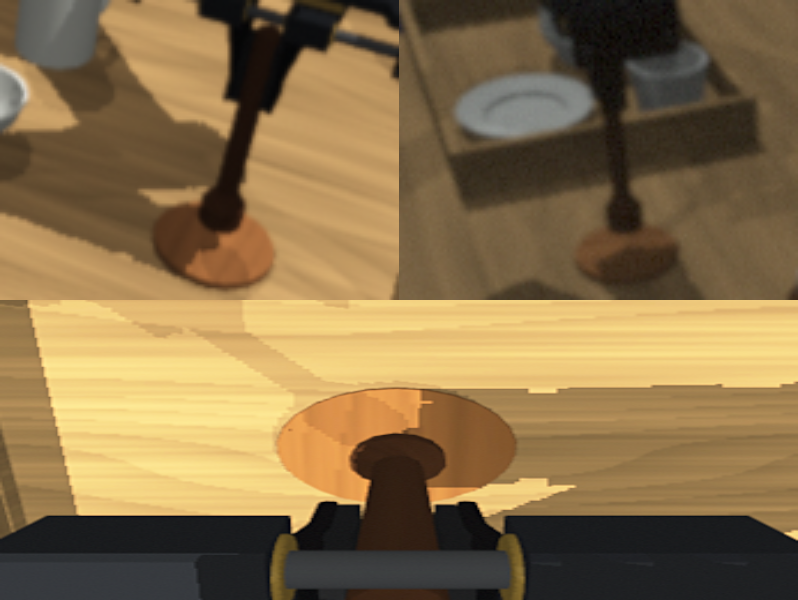

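The stirrer hangs upright, foot about 22 mm over the coaster's middle; the wrist-measured coaster centre is (0.5914, 0.2317). I'll lower it gently and watch the force.

```bash
python3 -m handwheel '[[[0,0,0,0,0,0.008,0.005],[0,0,0,0,0,0.007,0.005],[0,0,0,0,0,0.004,0.005],[0,0,0,0,0,0.002,0.005],[0,0,0,0,0,0,0.005],[0,0,0,0,0,0,0.005],[0,0,0,0,0,0,0.005]]]'
```

```text
time_s: 17.7
tcp_pos: [0.591, 0.2318, 0.1204]
ee_rot: [[1.0, 0.0, 0.0], [0.0, -1.0, 0.0], [0.0, -0.0, -1.0]]
wrist_force: [0.3, -0.7, -1.5]
gripper_width: 0.176
gripper_force: 30.0
```

```bash
python3 -m handwheel '[[[0,0,0,0,0,0.0007,0.005],[0,0,0,0,0,0,0.005],[0,0,0,0,0,0,0.005]]]'
```

```text
time_s: 18.0
tcp_pos: [0.5912, 0.2318, 0.1203]
ee_rot: [[1.0, 0.0, 0.001], [0.0, -1.0, 0.0], [0.001, -0.0, -1.0]]
wrist_force: [-0.4, -0.3, 2.0]
gripper_width: 0.175
gripper_force: 30.0
```

Contact is felt (+2 N), so the foot is on the coaster. I'll open gently, let it settle and rise straight up.

```bash
python3 -m handwheel '[[[0,0,0,0,0,0,0.018],[0,0,0,0,0,0,0.024],[0,0,0,0,0,0,0.035],[0,0,0,0,0,0,0.05],[0,0,0,0,0,0,0.07],[0,0,0,0,0,0,0.087],[0,0,0,0,0,0,0.087],[0,0,0,0,0,0,0.087]]]'
python3 -m handwheel '[[[0,0,0,0,0,-0.01,0.087],[0,0,0,0,0,-0.02,0.087],[0,0,0,0,0,-0.03,0.087],[0,0,0,0,0,-0.03,0.087],[0,0,0,0,0,-0.03,0.087],[0,0,0,0,0,-0.03,0.087],[0,0,0,0,0,-0.03,0.087],[0,0,0,0,0,0,0.087],[0,0,0,0,0,0,0.087]]]'; python3 bowl.py 6 | head -1
python3 - <<'E'
import cv2,numpy as np
w,a,b=[cv2.imread(f'pics/{n}6.png') for n in 'was']
z=np.vstack([np.hstack([cv2.resize(x[y0:y0+100,x0:x0+133],(399,300)) for x,y0,x0 in [(a,170,360),(b,50,190)]]),np.hstack([cv2.resize(w[80:230,220:420],(399,300)),cv2.resize(b[200:310,240:386],(399,300))])])
cv2.imwrite('pics/g6.png',z)
E
```

```text
time_s: 18.8
tcp_pos: [0.591, 0.2318, 0.1198]
ee_rot: [[1.0, 0.0, -0.0], [0.0, -1.0, -0.0], [-0.0, 0.0, -1.0]]
wrist_force: [-1.1, 0.1, 0.4]
gripper_width: 0.739
gripper_force: 0.0
time_s: 19.7
tcp_pos: [0.5909, 0.2319, 0.3012]
ee_rot: [[1.0, 0.0, 0.002], [0.0, -1.0, 0.002], [0.002, -0.002, -1.0]]
wrist_force: [-0.6, 0.7, -0.9]
gripper_width: 1.0
gripper_force: 0.0
[0.5909443  0.2318867  0.30116833] 19.7 0.9997740192946245
```

View pics/g6.png

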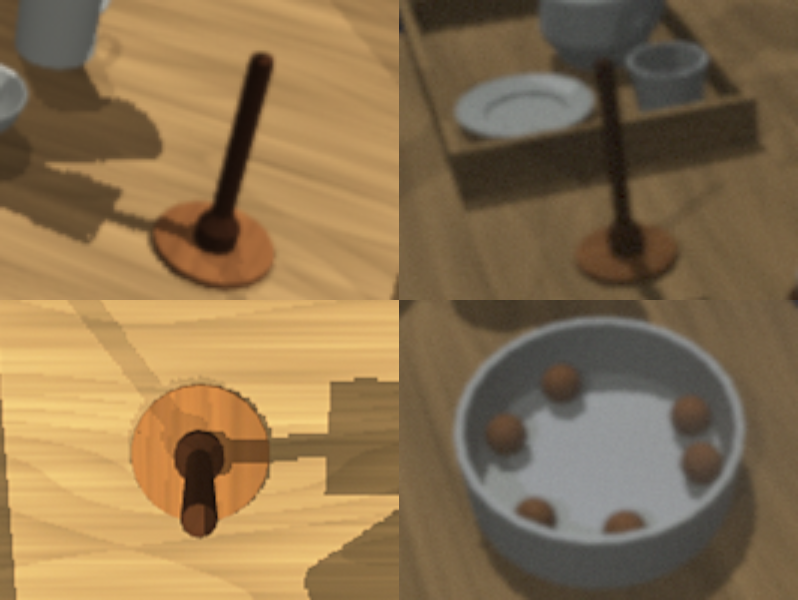

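The stirrer stands upright in the middle of the coaster, with its foot centred at about (199,455) of the composite. All six balls lie spread along the bowl's wall, and the gripper is clear, so I'm handing in.

```bash
python3 -c "
from station import r
print(r.finish_job())"
```

```text
the job is handed in; nothing more can be done
None
```

The job is handed in, with no verdict returned: the foot made 2½ turns in the bowl, all six balls stayed in and shifted more than 20 mm, and the stirrer stands upright in the middle of its coaster with the gripper clear.

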